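# Photograph a batch of sensors at the vision station

### The job

Take a reference picture of the calibration block as it stands in the otherwise empty tray by pressing the shutter button fully down and letting it come back up. Then stand the calibration block upright in its open wooden storage box and lay every sensor on the table flat in a tray compartment that fits its bracket, the slim ones in the long compartments and the broad ones in the wide ones. When all of that is in place, press the shutter button fully down and release it again to photograph the batch, and leave everything so, with the other things on the table where they are.

Things in the scene. Friction and masses are not known exactly. Their poses are not given: they have to be found in the camera images.
- tray: fixed inspection tray 188 x 225 mm, white floor and grey walls, standing on the table; origin under its centre, z up; floor 8 mm and wall tops 20 mm above the table. Three long compartments side by side at its -y end, two wide ones side by side at its +y end
- long_a (a point): centre of the floor of a long compartment of the tray (56 mm inside along x, 122 mm along y, walls 12 mm high); its axes are the tray's. Takes one slim sensor with its length along y, either way round
- long_b (a point): centre of the floor of a long compartment of the tray (56 mm inside along x, 122 mm along y, walls 12 mm high); its axes are the tray's. Takes one slim sensor with its length along y, either way round
- long_c (a point): centre of the floor of a long compartment of the tray (56 mm inside along x, 122 mm along y, walls 12 mm high); its axes are the tray's. Takes one slim sensor with its length along y, either way round
- wide_a (a point): centre of the floor of a wide compartment of the tray (86 mm inside along x, 88 mm along y, walls 12 mm high); its axes are the tray's. Takes one broad sensor with its 76 mm length along y, either way round
- wide_b (a point): centre of the floor of a wide compartment of the tray (86 mm inside along x, 88 mm along y, walls 12 mm high); its axes are the tray's. Takes one broad sensor with its 76 mm length along y, either way round
- slim1: slim sensor: a black block on a flat aluminium bracket plate 110 x 44 mm, 6 mm thick; the block stands on the middle of the plate, 30 mm along the plate's length and 26 mm across, its top 48 mm above the plate's underside. Origin: centre of the plate's underside; x along the plate's length, z up. The block is gripped from above on its two faces that look along the plate's length (30 mm apart), fingers standing over the plate. About 0.16 kg. May be absent
- slim2: slim sensor: a black block on a flat aluminium bracket plate 110 x 44 mm, 6 mm thick; the block stands on the middle of the plate, 30 mm along the plate's length and 26 mm across, its top 48 mm above the plate's underside. Origin: centre of the plate's underside; x along the plate's length, z up. The block is gripped from above on its two faces that look along the plate's length (30 mm apart), fingers standing over the plate. About 0.16 kg. May be absent
- slim3: slim sensor: a black block on a flat aluminium bracket plate 110 x 44 mm, 6 mm thick; the block stands on the middle of the plate, 30 mm along the plate's length and 26 mm across, its top 48 mm above the plate's underside. Origin: centre of the plate's underside; x along the plate's length, z up. The block is gripped from above on its two faces that look along the plate's length (30 mm apart), fingers standing over the plate. About 0.16 kg. May be absent
- broad1: broad sensor: a black block on a flat aluminium bracket plate 76 x 74 mm, 6 mm thick; the block stands on the middle of the plate, 30 mm along the plate's 76 mm length and 42 mm across, its top 48 mm above the plate's underside. Origin: centre of the plate's underside; x along the 76 mm length, z up. Gripped as a slim one. About 0.16 kg. May be absent
- broad2: broad sensor: a black block on a flat aluminium bracket plate 76 x 74 mm, 6 mm thick; the block stands on the middle of the plate, 30 mm along the plate's 76 mm length and 42 mm across, its top 48 mm above the plate's underside. Origin: centre of the plate's underside; x along the 76 mm length, z up. Gripped as a slim one. About 0.16 kg. May be absent
- calblock: calibration block: loose steel block 50 x 36 x 50 mm high with a black and white chequered top, 0.25 kg; at the start it stands in a wide compartment of the tray. Origin: centre of its underside; x along the 50 mm, y along the 36 mm, z up
- calbox_in (a point): centre of the inner floor of the calibration block's fixed, open wooden storage box (inside 100 mm along its x, 86 mm along its y, walls 11 mm above this floor, which is 5 mm above the table); the box's own x and y axes, z up
- shutter (a joint): travel of the shutter button in m: 0 released, 0.008 fully down; a spring push button (about 1.5 N to start, 5 N fully down) that moves straight down and comes back by itself
- shutter_top (a point): centre of the top face of the shutter button, a black round button 36 mm across in a steel collar on the fixed grey console box (90 x 90 mm, 45 mm high); the face is 65 mm above the table when released and moves down 8 mm
- lenscap: a black lens cap (36 mm across, 12 mm high); not part of the job, leave it where it is; origin at its underside
- terminal: a small grey terminal block (32 x 28 x 14 mm); not part of the job, leave it where it is; origin at its underside
- can: a drinks can (66 mm across, 115 mm high); not part of the job, leave it where it is; origin at its underside
- smallbox: a small white box (60 x 60 x 70 mm); not part of the job, leave it where it is; origin at its underside
- driver: a screwdriver lying down (190 mm long); not part of the job, leave it where it is; origin at its underside or on its shaft
- mouse: a black computer mouse (100 x 60 x 32 mm); not part of the job, leave it where it is; origin at its underside
There are look-alikes about, which are no part of the job. What is shaped like the slim1 but green or yellow is not meant.

How it is judged:
On the way, in this order (a step that is already met when the one before it is completed fails the run):
1. the shutter is pressed fully down (6.5 of 8 mm) with the calibration block in the tray and no sensor in it (value of joint shutter above 0.0065 m and horizontal distance between calblock and tray below 0.12 m and horizontal distance between each of slim1, slim2, slim3, broad1, broad2 and tray above 0.1 m), for 0.1 s.
2. the shutter is released (value of joint shutter below 0.0015 m), for 0.1 s.
3. the calibration block stands in its box and every sensor lies flat in a fitting compartment (horizontal distance between calblock and calbox_in below 0.04 m and z of calblock in the frame of calbox_in below 0.005 m and angle between calblock's own z axis and vertical below 0.1 rad and linear speed of each of calblock, slim1, slim2, slim3, broad1, broad2 below 0.03 m/s and ((horizontal distance between slim1 and long_a below 0.012 m and z of slim1 in the frame of long_a below 0.004 m) or (horizontal distance between slim1 and long_b below 0.012 m and z of slim1 in the frame of long_b below 0.004 m) or (horizontal distance between slim1 and long_c below 0.012 m and z of slim1 in the frame of long_c below 0.004 m)) and angle between each of slim1, slim2, slim3, broad1, broad2's own z axis and vertical below 0.08 rad and ((horizontal distance between slim2 and long_a below 0.012 m and z of slim2 in the frame of long_a below 0.004 m) or (horizontal distance between slim2 and long_b below 0.012 m and z of slim2 in the frame of long_b below 0.004 m) or (horizontal distance between slim2 and long_c below 0.012 m and z of slim2 in the frame of long_c below 0.004 m)) and ((horizontal distance between slim3 and long_a below 0.012 m and z of slim3 in the frame of long_a below 0.004 m) or (horizontal distance between slim3 and long_b below 0.012 m and z of slim3 in the frame of long_b below 0.004 m) or (horizontal distance between slim3 and long_c below 0.012 m and z of slim3 in the frame of long_c below 0.004 m)) and ((horizontal distance between broad1 and wide_a below 0.012 m and z of broad1 in the frame of wide_a below 0.004 m) or (horizontal distance between broad1 and wide_b below 0.012 m and z of broad1 in the frame of wide_b below 0.004 m)) and ((horizontal distance between broad2 and wide_a below 0.012 m and z of broad2 in the frame of wide_a below 0.004 m) or (horizontal distance between broad2 and wide_b below 0.012 m and z of broad2 in the frame of wide_b below 0.004 m))), for 0.2 s.
4. with all of that in place the shutter is pressed fully down (6.5 of 8 mm) (all of step 3 and value of joint shutter above 0.0065 m), for 0.1 s.
5. the shutter is released (value of joint shutter below 0.0015 m), for 0.1 s.
At the end, for the whole second after the job is handed in: Calibration block upright (0.1 rad) on its box's floor (40 mm of centre, 5 mm of floor); every sensor present flat (0.08 rad) and at rest in a compartment of its kind (centre within 12 mm, underside within 4 mm of its floor); shutter released (under 1.5 mm) (all of step 3 and value of joint shutter below 0.0015 m); the robot touches nothing.
It fails at once if a thing that is not part of the job is shoved more than 50 mm from its place (distance of any of lenscap, terminal, can, smallbox, driver, mouse from where it was at the start of the episode above 0.05 m).
Of slim1, slim2, slim3, broad1, broad2 only 3 to 5 are there at a start; the rules pass over those that are not, and their reading is None.
At some moment in a run one of slim1, slim2, slim3, broad1, broad2 may be knocked a few centimetres aside while the robot is not near it.
Once in a run the grip may slacken for a moment while it holds something.
It also fails if it takes over 210 s, if anything falls off the work surface, if the arm or the gripper's body presses on something with over 40 N, if the wrist force passes 120 N, or if a joint passes its speed limit or range.

### The arm

A 6-joint arm with a two-finger parallel gripper is mounted at the origin on the work surface. World frame = base frame: x ahead of the robot, y to its left, z up, the work surface at z = 0. Lengths are in m, angles in rad, forces in N, time in s.
With the tool pointing down it reaches from about 0.325 to 0.925 m from the base axis. Payload 3.1 kg.
Tool frame: the origin (TCP) lies midway between the tips of the shut fingers; the grasp point (between the pads) lies 19 mm behind it; z points along the fingers, y is the line along which they close (so a half turn about z gives the same grasp; the last joint's range is limited). The gripper opens to 85 mm and grips with 20 to 120 N. Pads are 22 mm wide; open, the fingers measure 114 mm over their backs; the gripper's body (76 mm by 85 mm) begins 54 mm behind the grasp point. The pads swing forward as they close: fully open they stand 13 mm farther back than shut.
Start: joints at [1.066, 0.217, 1.613, -0, 1.311, -0.112], TCP at [0.239, 0.577, 0.231] pointing down, gripper open.
Joint ranges: [-2.75, 2.75], [-0.78, 2.1], [0.31, 2.55], [-1.13, 4.27], [0.13, 2.63], [-2.58, 2.58]. Speed limits (rad/s): [2.79, 2.79, 3.14, 3.14, 3.14, 3.14].

### API

Orientations are given as [roll, pitch, yaw] about the fixed x, y, z axes, in that order (R = Rz(yaw) Ry(pitch) Rx(roll)).
In Python, from plant import status, imaging, robot gives the robot as it stands. The module is installed in compiled form; this text tells all that it offers.
- The arm moves only by the tool drive_tool, never from a script. Its argument "moves" is a list of rows, each a list of 3 entries, a list of its own where there are three numbers: the turn, a rotation vector about the tool's x, y, z in rad, then the shift along the tool's x, y, z in cm, then the closure, from -1 (fully open) to 1 (shut). In form: [[[wx, wy, wz], [x, y, z], jaw], ...]. A call has 1 to 20 rows; each row shifts and turns the commanded pose from where the row before left it, along the tool's axes as they then stand; what a row does not reach is not made up. A row lasts 1/10 s, in which the tool goes at most 50 mm and 8.59 degrees, less where a joint would pass 70% of its speed; a pose out of reach is approached as far as the arm can. A call is refused whole if a number of a shift passes 5 or a number of a turn 0.15, either way. A call with a gripper value outside its range is refused whole. The fingers move at their own pace and stop on an object; "squeeze" is the grip in N (left out, the last holds). Time passes only in rows, so rows that do not move let the fingers close. It gives the time, the measured TCP pose, the force, the opening and the grip force at its end, in the units of the state.
- status.read_state(): the state, without advancing time (a new reading comes with each control period).
- imaging.grab_frame(name): name is "scene" or "side" or "wrist"; returns (picture, depth): 384x512x3 uint8, blue, green, red; 384x512 float32, m along the optical axis (not along the pixel's ray), 0 where there is no reading.
- imaging.camera_info(name): a dict with "fx", "fy", "cx", "cy" (pixels), "dist_coeffs" ([k1, k2, p1, p2, k3] as OpenCV has them; the pictures are not rectified), "view" (4x4, takes a point from world to camera coordinates). Camera axes: x right, y down, z forward; pixel columns grow to the right and rows downward; lengths in m; the calibration is good to about 2 mm. A picture is of the moment at which its call begins: read the wrist's pose just before it. camera_info takes no time and is no camera call; for the wrist camera it gives the pose at the moment of the call.
- robot.job_done(): hands the job in; it is judged then, once.
The state is a dict: "t": time; "joint_positions": joint angles; "qd": joint speeds; "tau": joint torques, N m; "tcp_pos": TCP position; "tool_rot": TCP orientation; "force": force on the tool from outside, world axes, zero at the start; "moment": the same for the moment, N m; "finger_gap": opening from 0.0 (shut) to 1.0 (fully open); "finger_force": force on a finger pad.
Only numpy, scipy, OpenCV 4.12 (cv2) and the standard library are available. Lean on these libraries where they do the work, as an engineer would, in place of code of your own. Each camera call takes 0.05 s, during which the arm holds its last target. There are 200 camera calls.

## Working session

There is one attempt and no reset: what is moved stays moved. The work goes in short steps, Python scripts to look and compute and a tool call to move; the robot and the scene stay as the last step left them, time stands still between calls to the robot, and variables do not carry over. Pictures are saved under pics/ and viewed, at most 14 in all, crops included, and the job is handed in when it is done.

Besides the shell and the picture viewer there is one more tool, called as name(argument=value, ...), one argument or row to a line, values as JSON. drive_tool: Moves the arm, as the interface text tells. Its arguments: {"type":"object","properties":{"moves":{"type":"array","items":{"type":"array"}},"squeeze":{"type":"number"}},"required":["moves"]}

```bash
mkdir -p pics; ls
python3 - <<'E'
from plant import status, imaging
import cv2,numpy as np
print(status.read_state())
for n in ["scene","side"]:
    im,d=imaging.grab_frame(n); i=imaging.camera_info(n)
    np.savez(f"{n}0.npz",im=im,d=d,**{k:np.array(v) for k,v in i.items()})
    print(n,i)
    cv2.imwrite(f"pics/{n}0.png",cv2.resize(im,(800,600),interpolation=cv2.INTER_CUBIC))
E
```

```text
pics
{'t': 0.0, 'joint_positions': array([ 1.06582335e+00,  2.17807199e-01,  1.61494247e+00, -1.09064886e-05,
        1.31130877e+00, -1.12229395e-01]), 'qd': array([-0.00100174, -0.00030565,  0.00221681, -0.00072304,  0.00223058,
        0.00078737]), 'tau': array([ 2.83098425e-04, -3.96848845e+01, -3.03851187e+01,  1.84531899e-05,
        9.73535527e-03, -5.28069855e-07]), 'tcp_pos': array([0.23879965, 0.57668585, 0.22993103]), 'tool_rot': array([-3.13914120e+00, -2.65684673e-04,  2.74885156e+00]), 'force': array([-0.86534031,  0.11733588,  0.15422307]), 'moment': array([-0.02142006,  0.03055338,  0.03625856]), 'finger_force': 0.0, 'finger_gap': 1.0035831842200464}
scene {'fx': 449.97966737768706, 'fy': 449.97966737768706, 'cx': 240.5313297366836, 'cy': 187.38555169882252, 'dist_coeffs': array([-0.1314965,  0.       ,  0.       ,  0.       ,  0.       ]), 'view': array([[-0.88274835,  0.46953993,  0.0169588 ,  0.42169196],
       [ 0.3315982 ,  0.64817294, -0.68550308, -0.12740787],
       [-0.3328633 , -0.5995032 , -0.7278722 ,  1.80735413],
       [ 0.        ,  0.        ,  0.        ,  1.        ]])}
side {'fx': 476.8513052797219, 'fy': 476.8513052797219, 'cx': 245.3292794282235, 'cy': 194.9155672309151, 'dist_coeffs': array([-0.03271787,  0.        ,  0.        ,  0.        ,  0.        ]), 'view': array([[ 0.96264162, -0.27003809, -0.02001377, -0.49710735],
       [-0.18268851, -0.59314162, -0.78409688,  0.17499021],
       [ 0.19986503,  0.75846058, -0.62031567,  1.21990302],
       [ 0.        ,  0.        ,  0.        ,  1.        ]])}
```

View pics/scene0.png

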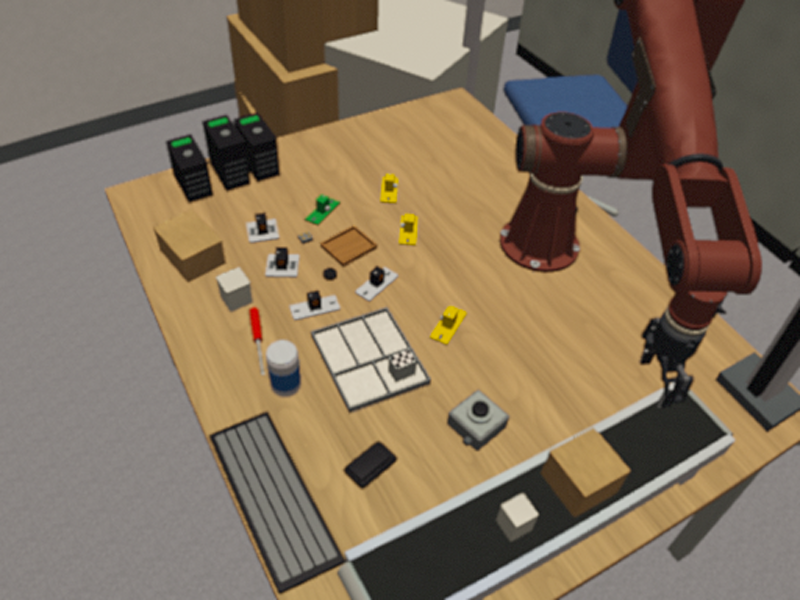

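View pics/side0.png

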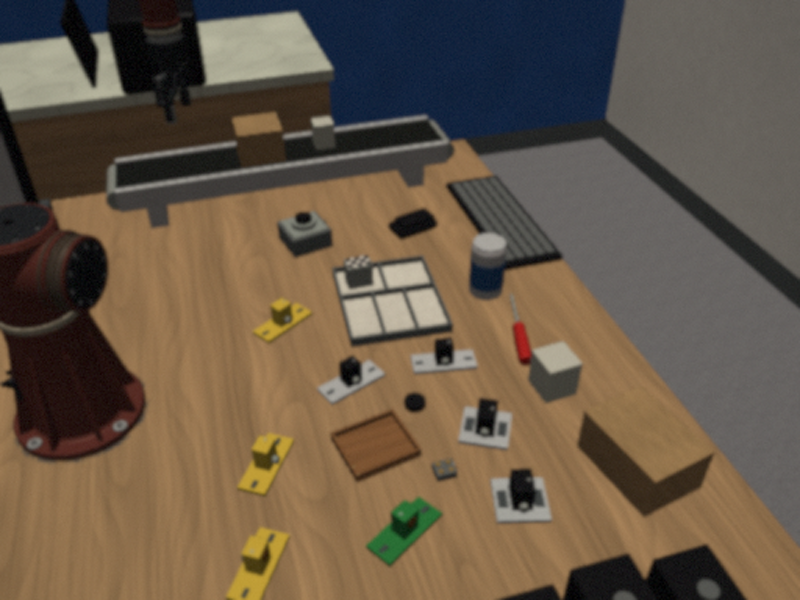

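```bash
cat > h.py <<'E'
import cv2,numpy as np
from scipy.spatial.transform import Rotation as R
def load(f): return dict(np.load(f))
def grab(n,f):
    from plant import imaging
    i=imaging.camera_info(n); im,d=imaging.grab_frame(n)
    np.savez(f,im=im,d=d,**{k:np.array(v) for k,v in i.items()}); return load(f)
def K(c): return np.array([[c['fx'],0,c['cx']],[0,c['fy'],c['cy']],[0,0,1.]])
def proj(c,P):
    V=c['view']; return cv2.projectPoints(np.float64(P).reshape(-1,1,3),cv2.Rodrigues(V[:3,:3])[0],V[:3,3],K(c),c['dist_coeffs'])[0][:,0]
def ortho(c,z,x0,x1,y0,y1,res):
    "rows: x decreasing downward ; cols: y decreasing rightward (robot view from behind)"
    xs=np.arange(x1,x0,-res); ys=np.arange(y1,y0,-res)
    X,Y=np.meshgrid(xs,ys,indexing='ij'); p=proj(c,np.stack([X,Y,np.full_like(X,z)],-1)).astype(np.float32).reshape(X.shape+(2,))
    return cv2.remap(c['im'],p[...,0],p[...,1],cv2.INTER_CUBIC)
def world(c):
    "world point per pixel from depth"
    h,w=c['d'].shape; u,v=np.meshgrid(np.arange(w),np.arange(h))
    n=cv2.undistortPoints(np.stack([u,v],-1).reshape(-1,1,2).astype(float),K(c),c['dist_coeffs']).reshape(h,w,2)
    P=np.dstack([n,np.ones((h,w))])*c['d'][...,None]; V=c['view']
    return (P-V[:3,3])@V[:3,:3]
def atz(c,uv,z):
    n=cv2.undistortPoints(np.float64(uv).reshape(-1,1,2),K(c),c['dist_coeffs'])[:,0]
    V=c['view']; r=np.c_[n,np.ones(len(n))]@V[:3,:3]; o=-V[:3,:3].T@V[:3,3]
    return o+r*((z-o[2])/r[:,2])[:,None]
E
python3 - <<'E'
from h import *
for n in["scene","side"]:
    c=load(n+"0.npz"); W=world(c); print(n,atz(c,[[200,240]],0), W[240,200])
    uv=np.float64([[400,360],[480,410],[348,244],[378,280],[315,303],[263,228],[283,262]] if n=="scene" else [[358,270],[304,222],[375,445],[350,378],[445,355],[520,495],[486,428]])*.64
    print(np.round(atz(c,uv,0.02),3))
c=load("side0.npz")
o=ortho(c,0.006,.28,.9,-.5,.45,0.0013)
o=cv2.resize(o,(800,int(800*o.shape[0]/o.shape[1])))
cv2.imwrite("pics/o1.png",o);print(o.shape)
E
```

```text
scene [[0.69306335 0.11479183 0.        ]] [ 0.69241825  0.11308778 -0.0024384 ]
[[ 0.514  0.178  0.02 ]
 [ 0.432  0.367  0.02 ]
 [ 0.45  -0.202  0.02 ]
 [ 0.443 -0.056  0.02 ]
 [ 0.607 -0.057  0.02 ]
 [ 0.618 -0.355  0.02 ]
 [ 0.621 -0.216  0.02 ]]
side [[ 0.38286245 -0.02646799  0.        ]] [ 0.38340531 -0.02212585 -0.00413074]
[[ 0.527  0.222  0.02 ]
 [ 0.458  0.432  0.02 ]
 [ 0.441 -0.225  0.02 ]
 [ 0.439 -0.073  0.02 ]
 [ 0.609 -0.065  0.02 ]
 [ 0.612 -0.373  0.02 ]
 [ 0.614 -0.241  0.02 ]]
(522, 800, 3)
```

View pics/o1.png

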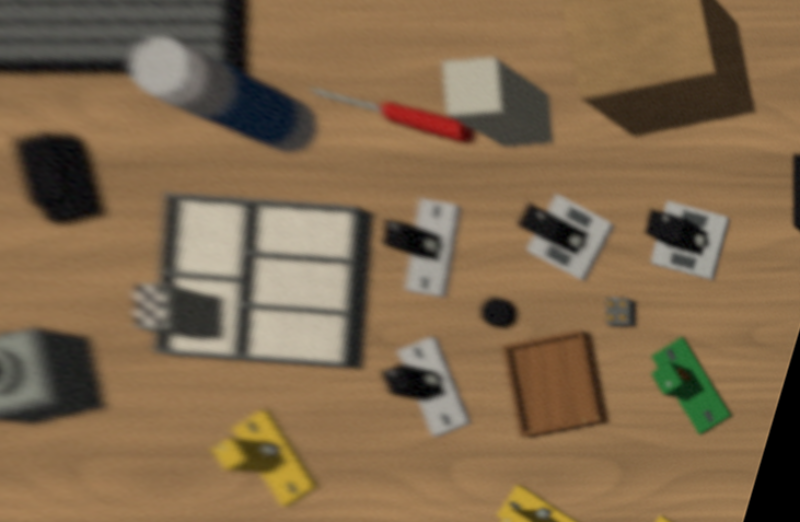

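```bash
cat > m.py <<'E'
from h import *
r=0.001
def rect(c,z,ctr,half,fn):
    o=ortho(c,z,ctr[0]-half,ctr[0]+half,ctr[1]-half,ctr[1]+half,r)
    hsv=cv2.cvtColor(o,cv2.COLOR_BGR2HSV); m=fn(hsv).astype(np.uint8)
    m=cv2.morphologyEx(m,cv2.MORPH_OPEN,np.ones((3,3)))
    m=cv2.morphologyEx(m,cv2.MORPH_CLOSE,np.ones((9,9)))
    n,l,s,cc=cv2.connectedComponentsWithStats(m)
    if n<2: return None
    k=1+np.argmax(s[1:,4]); ys,xs=np.where(l==k)
    q=np.c_[ctr[0]+half-ys*r, ctr[1]+half-xs*r].astype(np.float32)
    (cx,cy),(w,h),a=cv2.minAreaRect(q)
    if w<h: w,h,a=h,w,a+90
    return np.round([cx,cy,w,h,(a+90)%180-90],4), o
plate=lambda h:(h[...,1]<60)&(h[...,2]>120)
E
python3 - <<'E'
from m import *
C={n:load(n+"0.npz") for n in["scene","side"]}
row=lambda p:(.9-p[1]*1.188e-3,.45-p[0]*1.188e-3)
for nm,p,hf,z in [("slimA",(432,247),.075,.006),("slimB",(433,387),.075,.006),("broadA",(568,237),.07,.006),("broadB",(688,240),.065,.006)]:
    for n in C:
        q=rect(C[n],z,row(p),hf,plate); print(nm,n,q[0])
        cv2.imwrite(f"pics/t_{nm}_{n}.png",q[1])
tiles=[]
for n in C:
    a=ortho(C[n],.02,.44,.80,-.02,.34,.0009); b=ortho(C[n],.016,.36,.54,-.32,-.14,.00045); d=ortho(C[n],.065,.35,.53,.29,.47,.00045)
    tiles.append(np.hstack([x[:400,:400] for x in(a,b,d)]))
cv2.imwrite("pics/o2.png",cv2.resize(np.vstack(tiles),(800,533)))
E
```

```text
slimA scene [ 0.6091 -0.0587  0.1128  0.049  -9.353 ]
slimA side [ 0.6063 -0.0626  0.1111  0.0475 -9.4623]
slimB scene [ 0.4438 -0.0609  0.1148  0.0481 21.8014]
slimB side [ 0.4412 -0.0646  0.1126  0.0479 22.3801]
broadA scene [ 0.6222 -0.2228  0.0795  0.0789 61.9275]
broadA side [  0.6192  -0.2255   0.0771   0.0759 -28.3008]
broadB scene [ 0.6183 -0.3655  0.08    0.0779 75.2032]
broadB side [  0.6152  -0.3682   0.0775   0.0756 -15.3501]
```

View pics/o2.png

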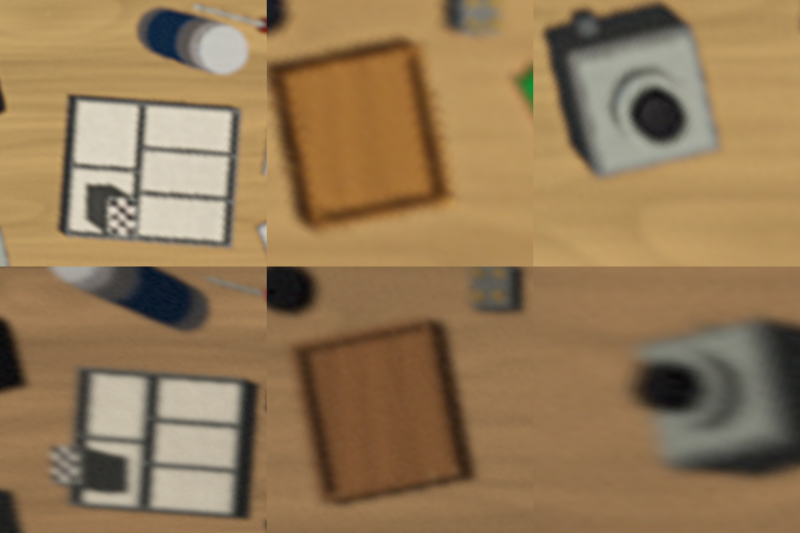

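drive_tool(
  moves=[
    [[0,0,0],[0,0,-4],1],
    [[0,0,0],[-1,0,-3],1],
    [[0,0,0],[-3,-1.2,-3],1],
    [[0,0,0],[-4,-1.5,0],1],
    [[0,0,0],[-4,-1.5,0],1],
    [[0,0,0],[-4,-1.5,0],1],
    [[0,0,0],[-4,-1.5,0],1],
    [[0,0,0],[-4,-1.5,0],1],
    [[0,0,0],[-3.1,-1.1,0],1],
    [[0,0,0],[0,0,0],1],
    [[0,0,0],[0,0,0],1],
    [[0,0,0],[0,0,0],1],
  ],
)

```text
t: 1.3
tcp_pos: [0.4513, 0.3836, 0.3309]
tool_rot: [-3.141, -0.001, 2.749]
force: [-0.5, -0.3, 0.5]
finger_gap: 0.0
finger_force: 0.0
```

```bash
cat >> h.py <<'E'
def st():
    from plant import status
    s=status.read_state(); y=s['tool_rot'][2]
    print('t',round(s['t'],2),'tcp',np.round(s['tcp_pos'],4),'rot',np.round(s['tool_rot'],3),'gap',round(s['finger_gap'],3),'ff',round(s['finger_force'],1),'F',np.round(s['force'],1),'q',np.round(s['joint_positions'],2)); return s
def plan(x,y,z,fold=None):
    "shift in cm in tool axes; fold = desired world angle of the closing line (rad), turn = tool wz"
    s=st(); r=R.from_euler('xyz',s['tool_rot']).as_matrix()
    print('shift cm',np.round(100*r.T@(np.array([x,y,z])-s['tcp_pos']),2))
    if fold is not None:
        a=np.arctan2(r[1,1],r[0,1]); d=(fold-a+np.pi/2)%np.pi-np.pi/2
        print('turn wz',round(-d,3),'alt',round(-(d-np.sign(d)*np.pi),3))
E
python3 - <<'E'
from h import *
s=st(); c=grab("wrist","w1.npz"); V=c['view']
print(-V[:3,:3].T@V[:3,3], np.round(V[:3,:3],3)); 
cv2.imwrite("pics/w1.png",c['im'])
E
```

```text
t 1.3 tcp [0.4513 0.3836 0.3309] rot [-3.141e+00 -1.000e-03  2.749e+00] gap 0.0 ff 0.0 F [-0.5 -0.3  0.5] q [ 0.59  0.09  1.58  0.    1.48 -0.59]
[0.38834614 0.41038338 0.47212797] [[ 0.382  0.924 -0.001]
 [ 0.89  -0.368  0.268]
 [ 0.248 -0.103 -0.963]]
```

View pics/w1.png

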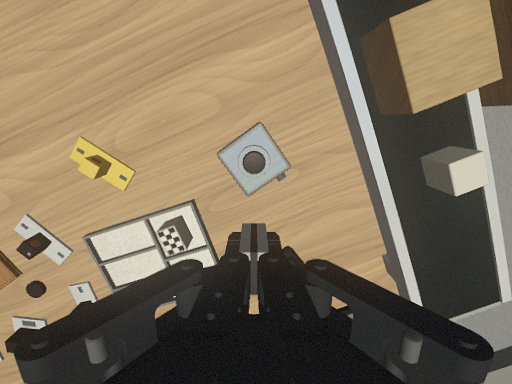

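Run:
```python
from h import *
c=load("w1.npz")
print(atz(c,[[254,162],[254,160]],.065), atz(c,[[260,123],[291,166],[248,196],[218,156]],.045).mean(0))
```

```text
[[0.44997667 0.3856021  0.065     ]
 [0.44710487 0.38678838 0.065     ]] [0.45149641 0.38541314 0.045     ]
```

drive_tool(
  moves=[
    [[0,0,0],[0,0,5],1],
    [[0,0,0],[0,0,5],1],
    [[0,0,0],[0,0,5],1],
    [[0,0,0],[0,0,5],1],
    [[0,0,0],[0.2,0.2,4],1],
    [[0,0,0],[0,0,2],1],
    [[0,0,0],[0,0,0.5],1],
    [[0,0,0],[0,0,0.5],1],
    [[0,0,0],[0,0,0.3],1],
    [[0,0,0],[0,0,0.2],1],
    [[0,0,0],[0,0,0],1],
    [[0,0,0],[0,0,0],1],
    [[0,0,0],[0,0,0],1],
  ],
)

```text
t: 2.65
tcp_pos: [0.4506, 0.3867, 0.0609]
tool_rot: [-3.142, -0.001, 2.749]
force: [-9.4, -4.5, 15.8]
finger_gap: -0.001
finger_force: 8.0
```

Run:
```python
from h import *
st()
w=grab("wrist","w2.npz"); c=grab("scene","s2.npz")
a=cv2.resize(w['im'][60:300,160:400],(480,480),interpolation=cv2.INTER_CUBIC)
u=proj(c,[[.45,.386,.06]])[0].astype(int)
b=cv2.resize(c['im'][u[1]-40:u[1]+40,u[0]-27:u[0]+26],(318,480),interpolation=cv2.INTER_CUBIC)
cv2.imwrite("pics/w2.png",np.hstack([a,b]))
```

```text
t 2.65 tcp [0.4506 0.3867 0.0609] rot [-3.142e+00 -1.000e-03  2.749e+00] gap -0.001 ff 8.0 F [-9.4 -4.5 15.8] q [ 0.59  0.35  1.8   0.    0.99 -0.59]
```

View pics/w2.png

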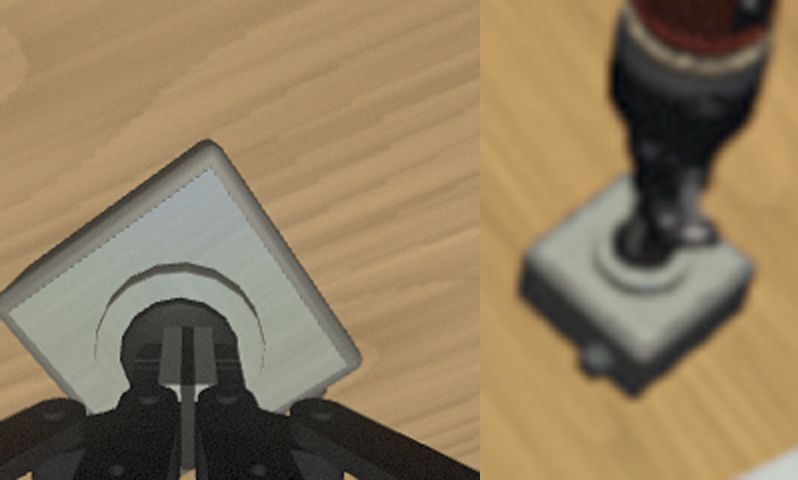

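drive_tool(
  moves=[
    [[0,0,0],[0,0,0.15],1],
    [[0,0,0],[0,0,0.15],1],
    [[0,0,0],[0,0,0],1],
    [[0,0,0],[0,0,0],1],
  ],
)

```text
t: 3.15
tcp_pos: [0.4507, 0.3868, 0.0606]
tool_rot: [-3.141, -0.002, 2.75]
force: [-14.6, -7.7, 29.8]
finger_gap: 0.004
finger_force: 14.6
```

Run:
```python
from h import *
def f(c,n):
    W=world(c); P=W.reshape(-1,3)
    r=np.hypot(P[:,0]-.4503,P[:,1]-.386)
    for a,b in[(0,8),(8,14),(14,17),(18,20),(20,24),(24,28),(28,35),(35,42)]:
        m=(r>a/1e3)&(r<b/1e3)&(P[:,2]<.075)&(P[:,2]>.03)
        print(n,a,b,m.sum(),np.round(np.percentile(P[m,2],[10,50,90]),4) if m.sum() else '')
f(load("w1.npz"),'w1'); f(grab("wrist","w3.npz"),'w3')
c=load("w3.npz");W=world(c)
for u,v in [(225,225),(235,222),(250,218),(265,220),(272,226),(232,240),(212,225),(220,250),(250,180),(200,200)]: print(u,v,np.round(W[v,u],4),c['im'][v,u])
```

```text
w1 0 8 85 [0.0667 0.0677 0.0685]
w1 8 14 173 [0.0668 0.0677 0.0686]
w1 14 17 132 [0.0622 0.0672 0.0683]
w1 18 20 65 [0.0548 0.0558 0.0599]
w1 20 24 216 [0.0547 0.0558 0.0568]
w1 24 28 228 [0.0446 0.0475 0.056 ]
w1 28 35 514 [0.0441 0.0453 0.0462]
w1 35 42 638 [0.0437 0.045  0.0461]
w3 0 8 1 [0.058 0.058 0.058]
w3 8 14 673 [0.0588 0.0606 0.0733]
w3 14 17 525 [0.0564 0.0587 0.0601]
w3 18 20 396 [0.0549 0.0557 0.0567]
w3 20 24 1006 [0.0548 0.0557 0.0564]
w3 24 28 1262 [0.0447 0.0471 0.0556]
w3 28 35 2350 [0.0444 0.0451 0.0459]
w3 35 42 3002 [0.0438 0.045  0.0458]
225 225 [0.437  0.3752 0.0587] [54 58 57]
235 222 [0.4371 0.3816 0.0599] [58 62 61]
250 218 [0.4384 0.3904 0.0592] [61 66 67]
265 220 [0.4426 0.398  0.0598] [53 60 58]
272 226 [0.4482 0.4002 0.0583] [49 50 51]
232 240 [0.4398 0.38   0.0768] [56 61 57]
212 225 [0.435  0.3674 0.0561] [149 162 157]
220 250 [0.4518 0.3649 0.0559] [148 160 157]
250 180 [0.4208 0.3975 0.0443] [161 166 157]
200 200 [0.4204 0.3642 0.0456] [153 165 159]
```

drive_tool(
  moves=[
    [[0,0,0],[0,0,-2],1],
    [[0,0,0],[0,0,-4],1],
    [[0,0,0],[0,0,-5],1],
    [[0,0,0],[0,0,-5],-1],
    [[0,0,0],[0,0,-5],-1],
    [[0,0,0],[0,0,-5],-1],
    [[0,0,0],[-3,-3,-3],-1],
    [[0,0,0],[-3,-3,-4],-1],
    [[0,0,0],[-3,-3,-4],-1],
    [[0,0,0],[-3,-3,0],-1],
    [[0,0,0],[-3,-3,0],-1],
    [[0,0,0],[-3,-3,0],-1],
    [[0,0,0],[-2.7,-1.4,0],-1],
    [[0,0,0],[0,0,0],-1],
    [[0,0,0],[0,0,0],-1],
    [[0,0,0],[0,0,0],-1],
  ],
)

```text
t: 4.8
tcp_pos: [0.5626, 0.1409, 0.412]
tool_rot: [3.14, 0.002, 2.75]
force: [-0.4, -0.3, 0.3]
finger_gap: 0.999
finger_force: 0.0
```

Run:
```python
from h import *
st(); c=grab("wrist","w4.npz"); o=ortho(c,.02,.42,.72,-.06,.31,.0005)
cv2.imwrite("pics/w4.png",c['im']); cv2.imwrite("pics/o4.png",o); print(o.shape)
```

```text
t 4.8 tcp [0.5626 0.1409 0.412 ] rot [3.14e+00 2.00e-03 2.75e+00] gap 0.999 ff 0.0 F [-0.4 -0.3  0.3] q [ 0.12  0.03  1.49  0.    1.62 -1.05]
(600, 740, 3)
```

View pics/o4.png

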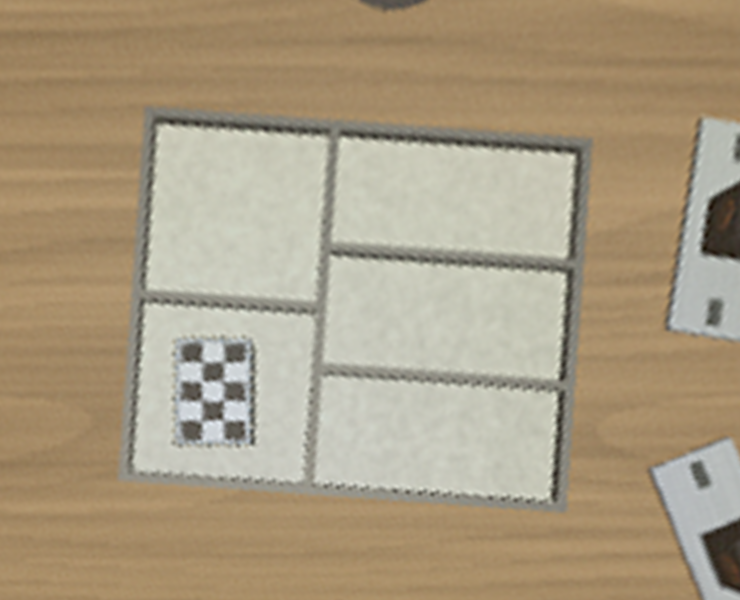

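Run:
```python
from h import *
c=load("w4.npz"); V=c['view']; C=-V[:3,:3].T@V[:3,3]
P=np.array([.5241,.2029,.02]); Q=C+(P-C)*(C[2]-.058)/(C[2]-.02); print(C,Q)
plan(Q[0],Q[1],.028,np.radians(89))
```

```text
[0.49913684 0.16751391 0.55304257] [0.5223204  0.20037737 0.058     ]
t 4.85 tcp [0.5624 0.1411 0.4117] rot [3.14e+00 1.00e-03 2.75e+00] gap 1.0 ff 0.0 F [ 0.2  0.7 -0.4] q [ 0.12  0.03  1.49  0.    1.62 -1.05]
shift cm [ 6.02  3.9  38.37]
turn wz -0.374 alt 2.768
```

drive_tool(
  moves=[
    [[0,0,0],[3,2,3],-1],
    [[0,0,0],[3,1.9,4],-1],
    [[0,0,-0.125],[0,0,4],-1],
    [[0,0,-0.125],[0,0,4],-1],
    [[0,0,-0.124],[0,0,4],-1],
    [[0,0,0],[0,0,4],-1],
    [[0,0,0],[0,0,4],-1],
    [[0,0,0],[0,0,3],-1],
    [[0,0,0],[0,0,2],-1],
    [[0,0,0],[0,0,0],-1],
    [[0,0,0],[0,0,0],-1],
  ],
)

```text
t: 5.95
tcp_pos: [0.5234, 0.198, 0.0939]
tool_rot: [3.141, 0.0, 3.124]
force: [-0.1, 1.5, 0.6]
finger_gap: 1.003
finger_force: 0.0
```

Run:
```python
from h import *
plan(.5223,.2004,.028,np.radians(89))
```

```text
t 5.95 tcp [0.5234 0.198  0.0939] rot [3.141 0.    3.124] gap 1.003 ff 0.0 F [-0.1  1.5  0.6] q [ 0.24  0.24  1.87  0.    1.03 -1.32]
shift cm [0.12 0.24 6.59]
turn wz 0.0 alt -3.141
```

drive_tool(
  moves=[
    [[0,0,0],[0.1,0.2,2],-1],
    [[0,0,0],[0,0,2],-1],
    [[0,0,0],[0,0,1.6],-1],
    [[0,0,0],[0,0,1],-1],
    [[0,0,0],[0,0,0],1],
    [[0,0,0],[0,0,0],1],
    [[0,0,0],[0,0,0],1],
    [[0,0,0],[0,0,0],1],
    [[0,0,0],[0,0,0],1],
    [[0,0,0],[0,0,0],1],
    [[0,0,0],[0,0,-2],1],
    [[0,0,0],[0,0,-3],1],
    [[0,0,0],[0,0,-4],1],
    [[0,0,0],[0,0,-4],1],
    [[0,0,0],[0,0,0],1],
  ],
  squeeze=80,
)

```text
t: 7.45
tcp_pos: [0.5266, 0.2001, 0.1634]
tool_rot: [3.139, 0.011, 3.123]
force: [1.9, 0.3, -1.5]
finger_gap: 0.409
finger_force: 80.5
```

Run:
```python
from h import *
plan(.446,-.2115,.16,np.radians(101))
```

```text
t 7.45 tcp [0.5266 0.2001 0.1634] rot [3.139 0.011 3.123] gap 0.409 ff 80.5 F [ 1.9  0.3 -1.5] q [ 0.24  0.15  1.83 -0.    1.15 -1.31]
shift cm [  7.29 -41.3    0.14]
turn wz -0.211 alt 2.931
```

drive_tool(
  moves=[
    [[0,0,0],[0.5,-2,0],1],
    [[0,0,0],[0.7,-4,0],1],
    [[0,0,0],[0.7,-4,0],1],
    [[0,0,0],[0.7,-4,0],1],
    [[0,0,0],[0.7,-4,0],1],
    [[0,0,0],[0.7,-4,0],1],
    [[0,0,0],[0.7,-4,0],1],
    [[0,0,0],[0.7,-4,0],1],
    [[0,0,0],[0.7,-4,0],1],
    [[0,0,0],[0.7,-4,0],1],
    [[0,0,0],[0.4,-2,0],1],
    [[0,0,0],[0,-1.3,0],1],
    [[0,0,-0.1],[0,0,1],1],
    [[0,0,-0.11],[0,0,2],1],
    [[0,0,0],[0,0,2],1],
    [[0,0,0],[0,0,2],1],
    [[0,0,0],[0,0,1],1],
    [[0,0,0],[0,0,0],1],
    [[0,0,0],[0,0,0],1],
  ],
)

```text
t: 9.35
tcp_pos: [0.4429, -0.2122, 0.0773]
tool_rot: [3.141, -0.0, -2.95]
force: [-0.4, -0.2, -2.7]
finger_gap: 0.407
finger_force: 80.7
```

Run:
```python
from h import *
plan(.446,-.2115,.026,np.radians(101))
c=grab("wrist","w5.npz"); cv2.imwrite("pics/w5.png",c['im'])
```

```text
t 9.35 tcp [ 0.4429 -0.2122  0.0773] rot [ 3.141 -0.    -2.95 ] gap 0.407 ff 80.7 F [-0.4 -0.2 -2.7] q [-0.59  0.13  2.04  0.    0.98 -2.35]
shift cm [-0.31  0.    5.13]
turn wz -0.0 alt 3.141
```

View pics/w5.png

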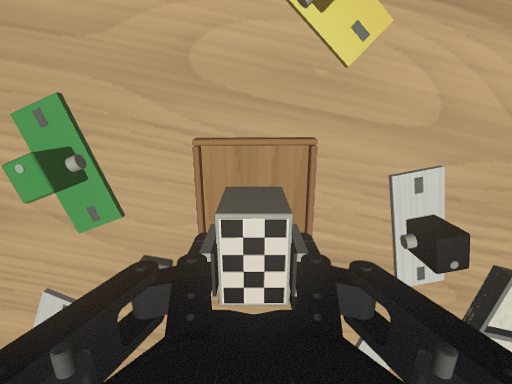

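drive_tool(
  moves=[
    [[0,0,0],[-0.3,0,2],1],
    [[0,0,0],[0,0,1.5],1],
    [[0,0,0],[0,0,1],1],
    [[0,0,0],[0,0,0.5],1],
    [[0,0,0],[0,0,0],1],
    [[0,0,0],[0,0,0],1],
    [[0,0,0],[0,0,0],-1],
    [[0,0,0],[0,0,0],-1],
    [[0,0,0],[0,0,0],-1],
    [[0,0,0],[0,0,0],-1],
    [[0,0,0],[0,0,0],-1],
    [[0,0,0],[0,0,0],-1],
    [[0,0,0],[0,0,-2],-1],
    [[0,0,0],[0,0,-4],-1],
    [[0,0,0],[0,0,-5],-1],
    [[0,0,0],[0,0,-5],-1],
    [[0,0,0],[0,0,-5],-1],
    [[0,0,0],[0,0,-5],-1],
    [[0,0,0],[0,0,-4],-1],
    [[0,0,0],[0,0,0],-1],
  ],
)

```text
t: 11.4
tcp_pos: [0.4489, -0.2139, 0.3358]
tool_rot: [-3.131, 0.011, -2.95]
force: [0.6, 0.3, -0.1]
finger_gap: 1.002
finger_force: 0.0
```

Run:
```python
from h import *
plan(.55,-.18,.43)
```

```text
t 11.4 tcp [ 0.4489 -0.2139  0.3358] rot [-3.131  0.011 -2.95 ] gap 1.002 ff 0.0 F [ 0.6  0.3 -0.1] q [-0.59 -0.14  1.79  0.    1.48 -2.35]
shift cm [-10.67   1.31  -9.33]
```

drive_tool(
  moves=[
    [[0,0,0],[-4,0.5,-3],-1],
    [[0,0,0],[-4,0.5,-3],-1],
    [[0,0,0],[-3,0.3,-3],-1],
    [[0,0,0.149],[0,0,0],-1],
    [[0,0,0.149],[0,0,0],-1],
    [[0,0,0.149],[0,0,0],-1],
    [[0,0,0.149],[0,0,0],-1],
    [[0,0,0.149],[0,0,0],-1],
    [[0,0,0.149],[0,0,0],-1],
    [[0,0,0.149],[0,0,0],-1],
    [[0,0,0.149],[0,0,0],-1],
    [[0,0,0.149],[0,0,0],-1],
    [[0,0,0.149],[0,0,0],-1],
    [[0,0,0.149],[0,0,0],-1],
    [[0,0,0.149],[0,0,0],-1],
    [[0,0,0.149],[0,0,0],-1],
    [[0,0,0],[0,0,0],-1],
    [[0,0,0],[0,0,0],-1],
  ],
)

```text
t: 13.2
tcp_pos: [0.5507, -0.1783, 0.4162]
tool_rot: [-3.14, -0.0, 1.399]
force: [-0.6, 0.3, 0.2]
finger_gap: 0.999
finger_force: 0.0
```

Run:
```python
from h import *
st(); c=grab("wrist","w6.npz")
o=ortho(c,.006,.38,.78,-.45,.02,.0006)
cv2.imwrite("pics/w6.png",np.vstack([o[:600]]) if False else o); print(o.shape)
```

```text
t 13.2 tcp [ 0.5507 -0.1783  0.4162] rot [-3.14  -0.     1.399] gap 0.999 ff 0.0 F [-0.6  0.3  0.2] q [-0.43  0.03  1.48 -0.    1.63 -0.26]
(667, 784, 3)
```

View pics/w6.png

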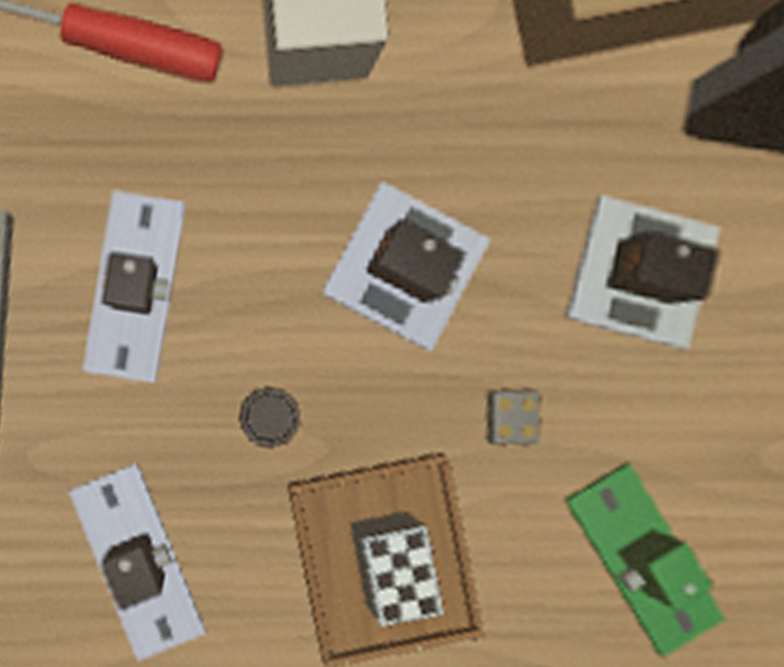

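Run:
```python
from h import *
plan(.6084,-.0607,.016,np.radians(-9.4))
```

```text
t 13.25 tcp [ 0.5508 -0.1783  0.4164] rot [-3.141 -0.     1.398] gap 1.0 ff 0.0 F [-0.4  0.7  0.3] q [-0.43  0.03  1.48 -0.    1.63 -0.26]
shift cm [12.57  3.7  40.04]
turn wz -0.008 alt 3.133
```

drive_tool(
  moves=[
    [[0,0,-0.008],[3,0.9,3],-1],
    [[0,0,0],[4,1.2,4],-1],
    [[0,0,0],[3.6,1.1,4],-1],
    [[0,0,0],[2,0.5,4],-1],
    [[0,0,0],[0,0,4],-1],
    [[0,0,0],[0,0,4],-1],
    [[0,0,0],[0,0,4],-1],
    [[0,0,0],[0,0,4],-1],
    [[0,0,0],[0,0,2],-1],
    [[0,0,0],[0,0,1],-1],
    [[0,0,0],[0,0,0],-1],
    [[0,0,0],[0,0,0],-1],
  ],
)

```text
t: 14.45
tcp_pos: [0.6058, -0.0688, 0.0874]
tool_rot: [3.139, 0.0, 1.404]
force: [1.3, 0.1, 1.3]
finger_gap: 1.0
finger_force: 0.0
```

Run:
```python
from h import *
plan(.6084,-.0607,.016,np.radians(-9.4))
```

```text
t 14.45 tcp [ 0.6058 -0.0688  0.0874] rot [3.139 0.    1.404] gap 1.0 ff 0.0 F [1.3 0.1 1.3] q [-0.23  0.34  1.75  0.    1.05 -0.06]
shift cm [0.84 0.11 7.14]
turn wz -0.002 alt 3.139
```

drive_tool(
  moves=[
    [[0,0,0],[0.8,0.1,0.5],-1],
    [[0,0,0],[0,0,2.5],-1],
    [[0,0,0],[0,0,2],-1],
    [[0,0,0],[0,0,1.4],-1],
    [[0,0,0],[0,0,0.7],-1],
    [[0,0,0],[0,0,0],1],
    [[0,0,0],[0,0,0],1],
    [[0,0,0],[0,0,0],1],
    [[0,0,0],[0,0,0],1],
    [[0,0,0],[0,0,0],1],
    [[0,0,0],[0,0,0],1],
    [[0,0,0],[0,0,0],1],
  ],
  squeeze=80,
)

```text
t: 15.65
tcp_pos: [0.6084, -0.0611, 0.0165]
tool_rot: [3.139, 0.0, 1.404]
force: [1.1, -0.3, 5.9]
finger_gap: 0.337
finger_force: 79.6
```

```bash
cat > tray.py <<'E'
from h import *
T=np.array([.5651,.1319]); a=-.0707; M=np.array([[np.cos(a),-np.sin(a)],[np.sin(a),np.cos(a)]])
D={n:T+M@np.array(p) for n,p in dict(la=(-.061,-.0465),lb=(0,-.0465),lc=(.061,-.0465),wa=(-.0457,.0635),wb=(.0457,.0635)).items()}
CL=np.pi/2+a
E
python3 - <<'E'
from tray import *
print(D); plan(*D['lc'],.12,CL)
E
```

```text
{'la': array([0.50096758, 0.08982527]), 'lb': array([0.56181519, 0.08551617]), 'lc': array([0.6226628 , 0.08120706]), 'wa': array([0.52399988, 0.19846966]), 'wb': array([0.61517154, 0.19201307])}
t 15.65 tcp [ 0.6084 -0.0611  0.0165] rot [3.139 0.    1.404] gap 0.337 ff 79.6 F [ 1.1 -0.3  5.9] q [-0.21  0.45  1.77 -0.    0.93 -0.05]
shift cm [ 14.27  -0.93 -10.35]
turn wz 1.474 alt -1.667
```

drive_tool(
  moves=[
    [[0,0,0],[0,0,-1.5],1],
    [[0,0,0],[0,0,-3],1],
    [[0,0,0],[0,0,-4],1],
    [[0,0,0],[2.5,-0.2,-1.5],1],
    [[0,0,0],[4,-0.2,0],1],
    [[0,0,0],[4,-0.3,0],1],
    [[0,0,0],[3.8,-0.2,0],1],
    [[0,0,0.147],[0,0,0],1],
    [[0,0,0.147],[0,0,0],1],
    [[0,0,0.147],[0,0,0],1],
    [[0,0,0.147],[0,0,0],1],
    [[0,0,0.147],[0,0,0],1],
    [[0,0,0.147],[0,0,0],1],
    [[0,0,0.147],[0,0,0],1],
    [[0,0,0.147],[0,0,0],1],
    [[0,0,0.147],[0,0,0],1],
    [[0,0,0.147],[0,0,0],1],
    [[0,0,0],[0,0,0],1],
    [[0,0,0],[0,0,0],1],
  ],
)

```text
t: 17.55
tcp_pos: [0.6209, 0.0817, 0.1146]
tool_rot: [3.141, 0.002, -0.063]
force: [-0.0, -0.1, -1.7]
finger_gap: 0.343
finger_force: 79.3
```

Run:
```python
from tray import *
plan(*D['lc'],.0245,CL)
c=grab("wrist","w7.npz"); cv2.imwrite("pics/w7.png",c['im'])
```

```text
t 17.55 tcp [0.6209 0.0817 0.1146] rot [ 3.141e+00  2.000e-03 -6.300e-02] gap 0.343 ff 79.3 F [-0.  -0.1 -1.7] q [ 0.02  0.34  1.69 -0.    1.11  1.65]
shift cm [0.2  0.04 9.01]
turn wz 0.008 alt -3.134
```

View pics/w7.png

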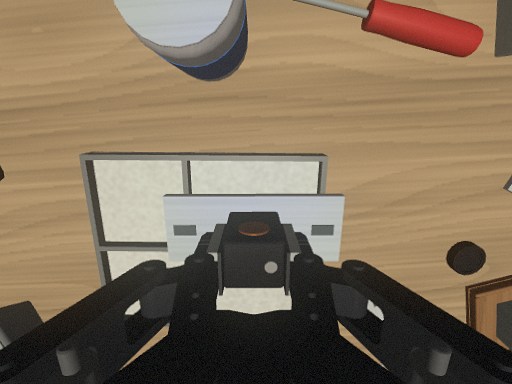

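drive_tool(
  moves=[
    [[0,0,0.008],[0.2,0,2],1],
    [[0,0,0],[0,0,3],1],
    [[0,0,0],[0,0,2],1],
    [[0,0,0],[0,0,1.2],1],
    [[0,0,0],[0,0,0.6],1],
    [[0,0,0],[0,0,0.2],1],
    [[0,0,0],[0,0,0],1],
    [[0,0,0],[0,0,0],1],
  ],
)

```text
t: 18.4
tcp_pos: [0.625, 0.0816, 0.0265]
tool_rot: [-3.141, -0.002, -0.074]
force: [0.9, -0.2, -1.8]
finger_gap: 0.34
finger_force: 79.3
```

drive_tool(
  moves=[
    [[0,0,0],[-0.2,0,0.15],1],
    [[0,0,0],[0,0,0],1],
    [[0,0,0],[0,0,0],-0.1],
    [[0,0,0],[0,0,0],-0.1],
    [[0,0,0],[0,0,0],-0.1],
    [[0,0,0],[0,0,0],-0.1],
    [[0,0,0],[0,0,-1.5],-0.1],
    [[0,0,0],[0,0,-3],-0.1],
    [[0,0,0],[0,0,-4],-0.1],
    [[0,0,0],[0,0,-4],-1],
    [[0,0,0],[0,0,0],-1],
    [[0,0,0],[0,0,0],-1],
  ],
)

```text
t: 19.6
tcp_pos: [0.6234, 0.0818, 0.1517]
tool_rot: [-3.141, -0.005, -0.074]
force: [-1.3, -0.1, 0.1]
finger_gap: 0.998
finger_force: 0.0
```

Run:
```python
from tray import *
plan(.4428,-.0625,.15,np.radians(22.2))
```

```text
t 19.6 tcp [0.6234 0.0818 0.1517] rot [-3.141 -0.005 -0.074] gap 0.998 ff 0.0 F [-1.3 -0.1  0.1] q [0.02 0.3  1.67 0.   1.17 1.66]
shift cm [-16.94  15.73   0.08]
turn wz 1.109 alt -2.032
```

drive_tool(
  moves=[
    [[0,0,0],[-2.5,2.3,0],-1],
    [[0,0,0],[-3.5,3.3,0],-1],
    [[0,0,0],[-3.5,3.3,0],-1],
    [[0,0,0],[-3.5,3.2,0],-1],
    [[0,0,0],[-2.5,2.4,0],-1],
    [[0,0,0],[-1.4,1.2,0],-1],
    [[0,0,-0.145],[0,0,0],-1],
    [[0,0,-0.145],[0,0,0],-1],
    [[0,0,-0.145],[0,0,0],-1],
    [[0,0,-0.145],[0,0,0],-1],
    [[0,0,-0.145],[0,0,0],-1],
    [[0,0,-0.145],[0,0,0],-1],
    [[0,0,-0.145],[0,0,0],-1],
    [[0,0,-0.145],[0,0,0],-1],
    [[0,0,-0.145],[0,0,0],-1],
    [[0,0,-0.145],[0,0,0],-1],
    [[0,0,-0.145],[0,0,0],-1],
    [[0,0,-0.145],[0,0,0],-1],
    [[0,0,-0.145],[0,0,0],-1],
    [[0,0,-0.147],[0,0,0],-1],
  ],
)

```text
t: 21.6
tcp_pos: [0.44, -0.0618, 0.1469]
tool_rot: [-3.139, -0.002, 1.964]
force: [-0.1, -0.1, -0.1]
finger_gap: 1.0
finger_force: 0.0
```

Run:
```python
from m import *
plan(.4428,-.0625,.016,np.radians(22.2))
c=grab("scene","s8.npz")
for nm,p,hf in [("slimA",(.6227,.0812),.05),("slimB",(.4428,-.0625),.075),("broadA",(.6206,-.2245),.07),("broadB",(.6165,-.367),.065)]:
    q=rect(c,.006,p,hf,plate); print(nm,q and q[0])
w=grab("wrist","w8.npz"); q=rect(w,.006,(.4428,-.0625),.075,plate); print('wrist',q[0])
```

```text
t 21.6 tcp [ 0.44   -0.0618  0.1469] rot [-3.139e+00 -2.000e-03  1.964e+00] gap 1.0 ff 0.0 F [-0.1 -0.1 -0.1] q [-0.3  -0.08  2.1  -0.    1.13 -0.69]
shift cm [-0.2   0.27 13.09]
turn wz 0.006 alt -3.136
slimA [ 6.137e-01  8.170e-02  9.900e-02  8.200e-02 -9.000e+01]
slimB [ 0.4439 -0.0611  0.1146  0.0483 21.8014]
broadA [ 0.6222 -0.2227  0.0798  0.079  61.8214]
broadB [ 0.6183 -0.3654  0.0803  0.0786 75.7189]
wrist [ 0.4423 -0.0615  0.1102  0.0452 22.1355]
```

drive_tool(
  moves=[
    [[0,0,0],[-0.1,0.2,3],-1],
    [[0,0,0],[0,0,4],-1],
    [[0,0,0],[0,0,3],-1],
    [[0,0,0],[0,0,2],-1],
    [[0,0,0],[0,0,1],-1],
    [[0,0,0],[0,0,0],-1],
    [[0,0,0],[0,0,0],1],
    [[0,0,0],[0,0,0],1],
    [[0,0,0],[0,0,0],1],
    [[0,0,0],[0,0,0],1],
    [[0,0,0],[0,0,0],1],
    [[0,0,0],[0,0,0],1],
    [[0,0,0],[0,0,0],1],
  ],
)

```text
t: 23.0
tcp_pos: [0.4452, -0.0629, 0.0198]
tool_rot: [3.14, 0.002, 1.958]
force: [0.1, -1.2, 6.9]
finger_gap: 0.336
finger_force: 80.4
```

Run:
```python
from tray import *
plan(*D['la'],.115,CL)
```

```text
t 23.0 tcp [ 0.4452 -0.0629  0.0198] rot [3.140e+00 2.000e-03 1.958e+00] gap 0.336 ff 80.4 F [ 0.1 -1.2  6.9] q [-0.3   0.16  2.15 -0.    0.83 -0.68]
shift cm [12.02 10.95 -9.52]
turn wz -1.113 alt 2.029
```

drive_tool(
  moves=[
    [[0,0,0],[0,0,-1.5],1],
    [[0,0,0],[0,0,-3],1],
    [[0,0,0],[0,0,-3.5],1],
    [[0,0,0],[1.5,1.4,-1.5],1],
    [[0,0,0],[3,2.7,0],1],
    [[0,0,0],[3,2.7,0],1],
    [[0,0,0],[3,2.7,0],1],
    [[0,0,0],[1.5,1.5,0],1],
    [[0,0,-0.139],[0,0,0],1],
    [[0,0,-0.139],[0,0,0],1],
    [[0,0,-0.139],[0,0,0],1],
    [[0,0,-0.139],[0,0,0],1],
    [[0,0,-0.139],[0,0,0],1],
    [[0,0,-0.139],[0,0,0],1],
    [[0,0,-0.139],[0,0,0],1],
    [[0,0,-0.139],[0,0,0],1],
    [[0,0,0],[0,0,0],1],
    [[0,0,0],[0,0,0],1],
  ],
)

```text
t: 24.8
tcp_pos: [0.4997, 0.0902, 0.1129]
tool_rot: [-3.141, -0.001, 3.067]
force: [-0.1, -0.3, -2.8]
finger_gap: 0.336
finger_force: 79.6
```

Run:
```python
from tray import *
plan(*D['la'],.028,CL)
c=grab("wrist","w9.npz"); cv2.imwrite("pics/w9.png",c['im'])
# plate position in hand
from m import rect,plate
for z in (.098,.101): print(rect(c,z,D['la'],.08,plate)[0])
```

```text
t 24.8 tcp [0.4997 0.0902 0.1129] rot [-3.141e+00 -1.000e-03  3.067e+00] gap 0.336 ff 79.6 F [-0.1 -0.3 -2.8] q [ 0.04  0.11  1.98  0.    1.06 -1.46]
shift cm [-0.14 -0.03  8.49]
turn wz -0.004 alt 3.137
[4.92600e-01 1.04400e-01 1.36400e-01 7.10000e-02 8.57946e+01]
[4.91900e-01 1.05000e-01 1.35200e-01 7.04000e-02 8.57636e+01]
```

View pics/w9.png

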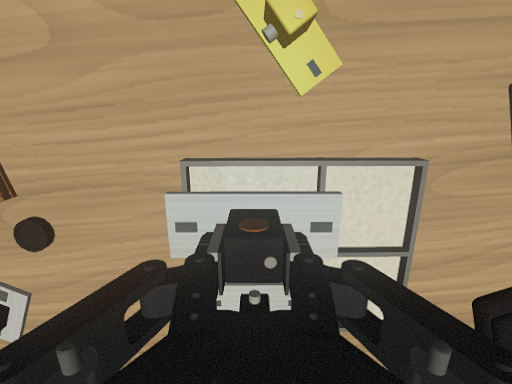

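drive_tool(
  moves=[
    [[0,0,0],[-0.1,0,2],1],
    [[0,0,0],[0,0,3],1],
    [[0,0,0],[0,0,2],1],
    [[0,0,0],[0,0,1],1],
    [[0,0,0],[0,0,0.4],1],
    [[0,0,0],[0,0,0],1],
    [[0,0,0],[0,0,0],1],
  ],
)

```text
t: 25.55
tcp_pos: [0.5026, 0.0902, 0.0307]
tool_rot: [3.141, 0.002, 3.07]
force: [0.7, 0.3, -0.9]
finger_gap: 0.332
finger_force: 79.6
```

drive_tool(
  moves=[
    [[0,0,0],[0.2,0,0.2],1],
    [[0,0,0],[0,0,0.1],1],
    [[0,0,0],[0,0,0],1],
    [[0,0,0],[0,0,0],-0.1],
    [[0,0,0],[0,0,0],-0.1],
    [[0,0,0],[0,0,0],-0.1],
    [[0,0,0],[0,0,0],-0.1],
    [[0,0,0],[0,0,-1.5],-0.1],
    [[0,0,0],[0,0,-3],-0.1],
    [[0,0,0],[0,0,-4],-0.1],
    [[0,0,0],[0,0,-4],-1],
    [[0,0,0],[0,0,-4],-1],
    [[0,0,0],[0,0,0],-1],
  ],
)

```text
t: 26.85
tcp_pos: [0.5044, 0.0905, 0.1988]
tool_rot: [3.14, 0.014, 3.07]
force: [0.7, -0.3, 0.6]
finger_gap: 0.996
finger_force: 0.0
```

Run:
```python
from m import *
plan(.6206,-.2245,.2,np.radians(-27.7))
```

```text
t 26.85 tcp [0.5044 0.0905 0.1988] rot [3.14  0.014 3.07 ] gap 0.996 ff 0.0 F [ 0.7 -0.3  0.6] q [ 0.04 -0.    1.92  0.    1.21 -1.46]
shift cm [-1.385e+01 -3.059e+01  3.000e-02]
turn wz -1.159 alt 1.983
```

drive_tool(
  moves=[
    [[0,0,0],[-1,-2.2,0],-1],
    [[0,0,0],[-1.8,-4,0],-1],
    [[0,0,0],[-1.8,-4,0],-1],
    [[0,0,0],[-1.8,-4,0],-1],
    [[0,0,0],[-1.8,-4,0],-1],
    [[0,0,0],[-1.8,-4,0],-1],
    [[0,0,0],[-1.8,-4,0],-1],
    [[0,0,0],[-1.3,-2.9,0],-1],
    [[0,0,0],[-0.7,-1.5,0],-1],
    [[0,0,0.142],[0,0,0],-1],
    [[0,0,0.142],[0,0,0],-1],
    [[0,0,0.142],[0,0,0],-1],
    [[0,0,0.142],[0,0,0],-1],
    [[0,0,0.142],[0,0,0],-1],
    [[0,0,0.142],[0,0,0],-1],
    [[0,0,0.142],[0,0,0],-1],
    [[0,0,0.142],[0,0,0],-1],
    [[0,0,0.142],[0,0,0],-1],
    [[0,0,0.142],[0,0,0],-1],
    [[0,0,0.142],[0,0,0],-1],
  ],
)

```text
t: 28.85
tcp_pos: [0.6146, -0.2235, 0.1905]
tool_rot: [-3.14, -0.001, 1.503]
force: [-0.7, -0.2, -0.2]
finger_gap: 1.004
finger_force: 0.0
```

drive_tool(
  moves=[
    [[0,0,0.142],[0,0,0],-1],
    [[0,0,0.142],[0,0,0],-1],
    [[0,0,0.137],[0,0,0],-1],
    [[0,0,0],[0,0,0],-1],
    [[0,0,0],[0,0,0],-1],
  ],
)

```text
t: 29.35
tcp_pos: [0.6148, -0.224, 0.1909]
tool_rot: [-3.14, -0.0, 1.09]
force: [0.3, 0.8, 0.0]
finger_gap: 0.999
finger_force: 0.0
```

Run:
```python
from m import *
w=grab("wrist","w10.npz"); q=rect(w,.006,(.6206,-.2245),.07,plate); print('wrist',q[0])
plan(.6206,-.2245,.018,np.radians(-27.7))
```

```text
wrist [  0.6207  -0.2236   0.0767   0.0751 -28.1416]
t 29.4 tcp [ 0.6149 -0.2242  0.1911] rot [-3.141 -0.     1.09 ] gap 1.001 ff 0.0 F [ 0.2  0.2 -0.2] q [-0.46  0.31  1.57  0.    1.26  0.02]
shift cm [ 0.24  0.54 17.31]
turn wz 0.002 alt -3.139
```

drive_tool(
  moves=[
    [[0,0,0],[0.3,0.5,3],-1],
    [[0,0,0],[0,0,4],-1],
    [[0,0,0],[0,0,4],-1],
    [[0,0,0],[0,0,3],-1],
    [[0,0,0],[0,0,2],-1],
    [[0,0,0],[0,0,1.1],-1],
    [[0,0,0],[0,0,0],-1],
    [[0,0,0],[0,0,0],1],
    [[0,0,0],[0,0,0],1],
    [[0,0,0],[0,0,0],1],
    [[0,0,0],[0,0,0],1],
    [[0,0,0],[0,0,0],1],
    [[0,0,0],[0,0,0],1],
    [[0,0,0],[0,0,0],1],
  ],
)

```text
t: 30.8
tcp_pos: [0.6223, -0.2252, 0.0223]
tool_rot: [3.139, -0.0, 1.087]
force: [0.7, -0.9, 6.0]
finger_gap: 0.338
finger_force: 80.9
```

Run:
```python
from tray import *
plan(*D['wb'],.13,CL)
```

```text
t 30.8 tcp [ 0.6223 -0.2252  0.0223] rot [ 3.139 -0.     1.087] gap 0.338 ff 80.9 F [ 0.7 -0.9  6. ] q [-0.45  0.52  1.64  0.    0.98  0.03]
shift cm [ 36.6  -20.01 -10.82]
turn wz 1.158 alt -1.984
```

drive_tool(
  moves=[
    [[0,0,0],[0,0,-1.5],1],
    [[0,0,0],[0,0,-3],1],
    [[0,0,0],[0,0,-4],1],
    [[0,0,0],[2,-1.1,-2.3],1],
    [[0,0,0],[3.2,-1.75,0],1],
    [[0,0,0],[3.5,-1.9,0],1],
    [[0,0,0],[3.5,-1.9,0],1],
    [[0,0,0],[3.5,-1.9,0],1],
    [[0,0,0],[3.5,-1.9,0],1],
    [[0,0,0],[3.5,-1.9,0],1],
    [[0,0,0],[3.5,-1.9,0],1],
    [[0,0,0],[3.5,-1.9,0],1],
    [[0,0,0],[3.4,-1.9,0],1],
    [[0,0,0],[2,-1.2,0],1],
    [[0,0,0],[1.5,-0.8,0],1],
    [[0,0,0.145],[0,0,0],1],
    [[0,0,0.145],[0,0,0],1],
    [[0,0,0.145],[0,0,0],1],
    [[0,0,0.145],[0,0,0],1],
    [[0,0,0.145],[0,0,0],1],
  ],
)

```text
t: 32.8
tcp_pos: [0.6133, 0.192, 0.1282]
tool_rot: [3.141, 0.002, 0.355]
force: [-0.0, -0.3, -1.2]
finger_gap: 0.338
finger_force: 80.1
```

drive_tool(
  moves=[
    [[0,0,0.145],[0,0,0],1],
    [[0,0,0.145],[0,0,0],1],
    [[0,0,0.143],[0,0,0],1],
    [[0,0,0],[0,0,0],1],
    [[0,0,0],[0,0,0],1],
  ],
)

```text
t: 33.3
tcp_pos: [0.6135, 0.1923, 0.1284]
tool_rot: [3.141, 0.001, -0.069]
force: [0.1, -0.0, -2.0]
finger_gap: 0.339
finger_force: 80.1
```

Run:
```python
from tray import *
plan(*D['wb'],.0305,CL)
c=grab("wrist","w11.npz"); cv2.imwrite("pics/w11.png",c['im'])
```

```text
t 33.3 tcp [0.6135 0.1923 0.1284] rot [ 3.141e+00  1.000e-03 -6.900e-02] gap 0.339 ff 80.1 F [ 0.1 -0.  -2. ] q [ 0.19  0.35  1.65 -0.    1.14  1.83]
shift cm [0.17 0.01 9.79]
turn wz 0.002 alt -3.14
```

View pics/w11.png

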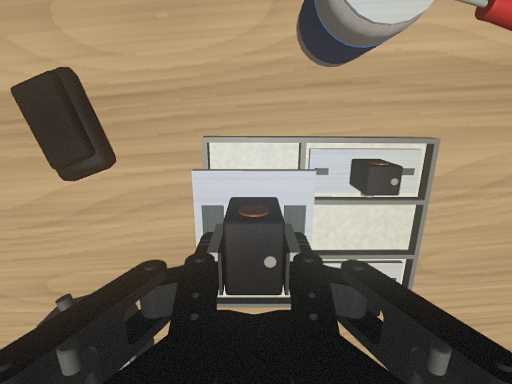

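drive_tool(
  moves=[
    [[0,0,0],[0,0,2],1],
    [[0,0,0],[0,0,3],1],
    [[0,0,0],[0,0,2.5],1],
    [[0,0,0],[0,0,1.5],1],
    [[0,0,0],[0,0,0.5],1],
    [[0,0,0],[0,0,0],1],
    [[0,0,0],[0,0,0],1],
  ],
)

```text
t: 34.05
tcp_pos: [0.6151, 0.193, 0.035]
tool_rot: [-3.141, -0.002, -0.071]
force: [-0.4, -0.4, -2.6]
finger_gap: 0.331
finger_force: 80.1
```

drive_tool(
  moves=[
    [[0,0,0],[0,0,0.3],1],
    [[0,0,0],[0,0,0.2],1],
    [[0,0,0],[0,0,0],1],
    [[0,0,0],[0,0,0],1],
    [[0,0,0],[0,0,0],-0.1],
    [[0,0,0],[0,0,0],-0.1],
    [[0,0,0],[0,0,0],-0.1],
    [[0,0,0],[0,0,0],-0.1],
    [[0,0,0],[0,0,-1.5],-0.1],
    [[0,0,0],[0,0,-3],-0.1],
    [[0,0,0],[0,0,-4],-0.1],
    [[0,0,0],[0,0,-4],-1],
    [[0,0,0],[0,0,-4],-1],
    [[0,0,0],[0,0,0],-1],
  ],
)

```text
t: 35.45
tcp_pos: [0.619, 0.1938, 0.2037]
tool_rot: [-3.137, -0.016, -0.071]
force: [0.7, 0.3, 0.6]
finger_gap: 0.998
finger_force: 0.0
```

Run:
```python
from m import *
c=grab("scene","s12.npz"); q=rect(c,.006,(.6165,-.367),.065,plate); print('scene',q[0])
plan(.6165,-.3669,.19,np.radians(-15))
```

```text
scene [ 0.6183 -0.3655  0.0808  0.0786 75.6997]
t 35.5 tcp [0.6171 0.1934 0.2001] rot [-3.139 -0.01  -0.071] gap 0.996 ff 0.0 F [ 0.7  0.1 -0.4] q [ 0.2   0.28  1.6  -0.    1.25  1.84]
shift cm [ 3.91 55.9   0.89]
turn wz -1.38 alt 1.761
```

drive_tool(
  moves=[
    [[0,0,0],[0,2,0],-1],
    [[0,0,0],[0.3,4,0],-1],
    [[0,0,0],[0.3,4.5,0],-1],
    [[0,0,0],[0.3,4.5,0],-1],
    [[0,0,0],[0.3,4.5,0],-1],
    [[0,0,0],[0.3,4.5,0],-1],
    [[0,0,0],[0.3,4.5,0],-1],
    [[0,0,0],[0.3,4.5,0],-1],
    [[0,0,0],[0.3,4.5,0],-1],
    [[0,0,0],[0.3,4.5,0],-1],
    [[0,0,0],[0.3,4.5,0],-1],
    [[0,0,0],[0.3,4.5,0],-1],
    [[0,0,0],[0.3,3,0],-1],
    [[0,0,0],[0.3,2,0],-1],
    [[0,0,-0.138],[0,0,0],-1],
    [[0,0,-0.138],[0,0,0],-1],
    [[0,0,-0.138],[0,0,0],-1],
    [[0,0,-0.138],[0,0,0],-1],
    [[0,0,-0.138],[0,0,0],-1],
    [[0,0,-0.138],[0,0,0],-1],
  ],
)

```text
t: 37.5
tcp_pos: [0.6119, -0.368, 0.1919]
tool_rot: [-3.138, 0.001, 0.762]
force: [0.3, -0.5, -0.1]
finger_gap: 1.001
finger_force: 0.0
```

drive_tool(
  moves=[
    [[0,0,-0.138],[0,0,0],-1],
    [[0,0,-0.138],[0,0,0],-1],
    [[0,0,-0.138],[0,0,0],-1],
    [[0,0,-0.138],[0,0,0],-1],
    [[0,0,0],[0,0,0],-1],
    [[0,0,0],[0,0,0],-1],
  ],
)

```text
t: 38.1
tcp_pos: [0.6122, -0.3682, 0.1925]
tool_rot: [-3.14, -0.001, 1.306]
force: [-0.2, -0.5, -0.2]
finger_gap: 0.996
finger_force: 0.0
```

Run:
```python
from m import *
w=grab("wrist","w13.npz"); q=rect(w,.006,(.6165,-.3669),.065,plate); print('wrist',q[0])
plan(.6165,-.3669,.018,np.radians(-15))
```

```text
wrist [  0.617   -0.3665   0.0768   0.0751 -15.0184]
t 38.15 tcp [ 0.6124 -0.3683  0.1928] rot [-3.140e+00 -1.000e-03  1.306e+00] gap 1.003 ff 0.0 F [ 0.1 -0.4 -0.5] q [-0.64  0.43  1.41  0.    1.3  -0.38]
shift cm [ 0.23  0.38 17.48]
turn wz -0.003 alt 3.139
```

drive_tool(
  moves=[
    [[0,0,0],[0.2,0.4,3],-1],
    [[0,0,0],[0,0,4],-1],
    [[0,0,0],[0,0,4],-1],
    [[0,0,0],[0,0,3],-1],
    [[0,0,0],[0,0,2],-1],
    [[0,0,0],[0,0,1.2],-1],
    [[0,0,0],[0,0,0],-1],
    [[0,0,0],[0,0,0],1],
    [[0,0,0],[0,0,0],1],
    [[0,0,0],[0,0,0],1],
    [[0,0,0],[0,0,0],1],
    [[0,0,0],[0,0,0],1],
    [[0,0,0],[0,0,0],1],
    [[0,0,0],[0,0,0],1],
  ],
)

```text
t: 39.55
tcp_pos: [0.6184, -0.3686, 0.0235]
tool_rot: [3.139, 0.001, 1.309]
force: [-0.7, 0.4, 5.9]
finger_gap: 0.335
finger_force: 81.8
```

Run:
```python
from tray import *
plan(*D['wa'],.13,CL)
```

```text
t 39.55 tcp [ 0.6184 -0.3686  0.0235] rot [3.139e+00 1.000e-03 1.309e+00] gap 0.335 ff 81.8 F [-0.7  0.4  5.9] q [-0.63  0.62  1.48 -0.    1.04 -0.37]
shift cm [ 52.31 -23.78 -10.78]
turn wz 1.379 alt -1.762
```

drive_tool(
  moves=[
    [[0,0,0],[0,0,-1.5],1],
    [[0,0,0],[0,0,-3],1],
    [[0,0,0],[0,0,-4],1],
    [[0,0,0],[1.5,-0.7,-2.3],1],
    [[0,0,0],[3,-1.35,0],1],
    [[0,0,0],[3.7,-1.7,0],1],
    [[0,0,0],[3.7,-1.7,0],1],
    [[0,0,0],[3.7,-1.7,0],1],
    [[0,0,0],[3.7,-1.7,0],1],
    [[0,0,0],[3.7,-1.7,0],1],
    [[0,0,0],[3.7,-1.7,0],1],
    [[0,0,0],[3.7,-1.7,0],1],
    [[0,0,0],[3.7,-1.7,0],1],
    [[0,0,0],[3.7,-1.7,0],1],
    [[0,0,0],[3.7,-1.7,0],1],
    [[0,0,0],[3.7,-1.7,0],1],
    [[0,0,0],[3.7,-1.6,0],1],
    [[0,0,0],[2.2,-0.8,0],1],
    [[0,0,0],[1.2,-0.4,0],1],
    [[0,0,0],[0,0,0],1],
  ],
)

```text
t: 41.55
tcp_pos: [0.5246, 0.1994, 0.1294]
tool_rot: [-3.141, 0.0, 1.311]
force: [0.7, 0.1, -2.6]
finger_gap: 0.332
finger_force: 81.0
```

drive_tool(
  moves=[
    [[0,0,0.138],[0,0,0],1],
    [[0,0,0.138],[0,0,0],1],
    [[0,0,0.138],[0,0,0],1],
    [[0,0,0.138],[0,0,0],1],
    [[0,0,0.138],[0,0,0],1],
    [[0,0,0.138],[0,0,0],1],
    [[0,0,0.138],[0,0,0],1],
    [[0,0,0.138],[0,0,0],1],
    [[0,0,0.138],[0,0,0],1],
    [[0,0,0.138],[0,0,0],1],
    [[0,0,0],[0,0,0],1],
    [[0,0,0],[0,0,0],1],
  ],
)

```text
t: 42.75
tcp_pos: [0.5253, 0.1972, 0.1294]
tool_rot: [3.141, 0.0, -0.07]
force: [-0.1, 0.1, -2.2]
finger_gap: 0.331
finger_force: 80.9
```

Run:
```python
from tray import *
plan(*D['wa'],.0315,CL)
c=grab("wrist","w14.npz"); cv2.imwrite("pics/w14.png",c['im'])
```

```text
t 42.75 tcp [0.5253 0.1972 0.1294] rot [ 3.141  0.    -0.07 ] gap 0.331 ff 80.9 F [-0.1  0.1 -2.2] q [ 0.23  0.19  1.85 -0.    1.1   1.87]
shift cm [-0.14 -0.13  9.79]
turn wz 0.001 alt -3.141
```

View pics/w14.png

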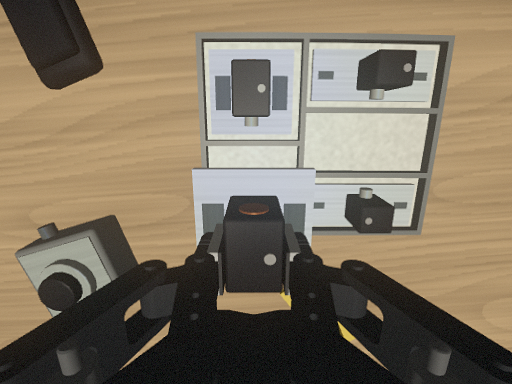

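drive_tool(
  moves=[
    [[0,0,0],[-0.3,-0.1,2],1],
    [[0,0,0],[0,0,3],1],
    [[0,0,0],[0,0,2.5],1],
    [[0,0,0],[0,0,1.5],1],
    [[0,0,0],[0,0,0.5],1],
    [[0,0,0],[0,0,0],1],
    [[0,0,0],[0,0,0],1],
  ],
)

```text
t: 43.5
tcp_pos: [0.5236, 0.1999, 0.0358]
tool_rot: [-3.141, -0.002, -0.071]
force: [-0.6, 0.4, -1.6]
finger_gap: 0.335
finger_force: 81.0
```

drive_tool(
  moves=[
    [[0,0,0],[0,0.1,0.3],1],
    [[0,0,0],[0,0,0.2],1],
    [[0,0,0],[0,0,0],1],
    [[0,0,0],[0,0,0],1],
    [[0,0,0],[0,0,0],-0.1],
    [[0,0,0],[0,0,0],-0.1],
    [[0,0,0],[0,0,0],-0.1],
    [[0,0,0],[0,0,0],-0.1],
    [[0,0,0],[0,0,-1.5],-0.1],
    [[0,0,0],[0,0,-3],-0.1],
    [[0,0,0],[0,0,-4],-0.1],
    [[0,0,0],[0,0,-5],-0.1],
    [[0,0,0],[0,0,-5],-0.1],
    [[0,0,0],[0,0,-5],-0.1],
    [[0,0,0],[0,0,-5],-0.1],
    [[0,0,0],[0,0,-5],-0.1],
    [[0,0,0],[0,0,-4],-0.1],
    [[0,0,0],[0,0,0],-0.1],
    [[0,0,0],[0,0,0],-0.1],
  ],
)

```text
t: 45.4
tcp_pos: [0.5225, 0.1988, 0.4073]
tool_rot: [-3.14, -0.004, -0.071]
force: [0.7, 0.4, 0.2]
finger_gap: 0.55
finger_force: 0.0
```

Run:
```python
from tray import *
from m import rect,plate
plan(.4503,.386,.2)
c=grab("wrist","w15.npz"); s=grab("side","d15.npz")
# wrist ortho of the tray at z=.014 and side ortho of the whole
o=ortho(c,.014,.44,.69,0,.28,.0007); b=ortho(s,.006,.3,.76,-.45,.3,.0019)
print(o.shape,b.shape)
h=max(o.shape[0],b.shape[0]); f=lambda i:cv2.copyMakeBorder(i,0,h-i.shape[0],0,0,0)
cv2.imwrite("pics/w15.png",np.hstack([f(o),f(b)]))
for n in D:
    print(n,np.round(D[n],4), end=' ')
    i=M.T
    hf=.042 if n[0]=='l' else .045
W=world(c)
for n in ['la','lc','wa','wb']:
    P=W.reshape(-1,3); L=(P[:,:2]-D[n])@M; hx,hy=(.026,.055) if n[0]=='l' else (.04,.041)
    m=(abs(L[:,0])<hx)&(abs(L[:,1])<hy)&(P[:,2]>.0)&(P[:,2]<.03); print(n,m.sum(),np.percentile(P[m,2],[10,50,90]))
```

```text
t 45.4 tcp [0.5225 0.1988 0.4073] rot [-3.14  -0.004 -0.071] gap 0.55 ff 0.0 F [0.7 0.4 0.2] q [ 0.24 -0.01  1.54  0.    1.61  1.88]
shift cm [ -8.62 -18.14  20.72]
(358, 401, 3) (243, 395, 3)
la [0.501  0.0898] lb [0.5618 0.0855] lc [0.6227 0.0812] wa [0.524  0.1985] wb [0.6152 0.192 ] la 1079 [0.00693348 0.01233046 0.01390901]
lc 1278 [0.00703139 0.01234143 0.01398085]
wa 1220 [0.00677147 0.01251756 0.01393788]
wb 1364 [0.00695186 0.01238006 0.01383245]
```

View pics/w15.png

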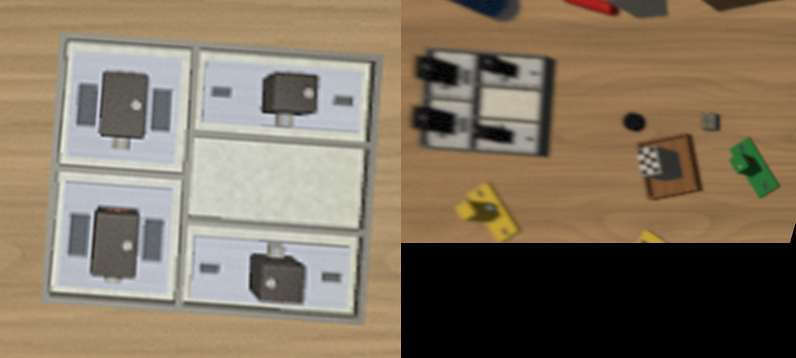

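drive_tool(
  moves=[
    [[0,0,0],[-1.1,-2.1,0],1],
    [[0,0,0],[-1.9,-4,0],1],
    [[0,0,0],[-1.9,-4,0],1],
    [[0,0,0],[-1.9,-4,0],1],
    [[0,0,0],[-1.8,-4,0],1],
    [[0,0,0],[0,0,4],1],
    [[0,0,0],[0,0,5],1],
    [[0,0,0],[0,0,5],1],
    [[0,0,0],[0,0,5],1],
    [[0,0,0],[0,0,5],1],
    [[0,0,0],[0,0,4],1],
    [[0,0,0],[0,0,2],1],
    [[0,0,0],[0,0,0],1],
    [[0,0,0],[0,0,0],1],
    [[0,0,0],[0,0,0],1],
  ],
)

```text
t: 47.0
tcp_pos: [0.4503, 0.386, 0.1061]
tool_rot: [-3.14, -0.002, -0.071]
force: [1.2, 0.3, 0.8]
finger_gap: -0.0
finger_force: 0.0
```

Run:
```python
from h import *
plan(.4503,.386,.054)
```

```text
t 47.0 tcp [0.4503 0.386  0.1061] rot [-3.14e+00 -2.00e-03 -7.10e-02] gap -0.0 ff 0.0 F [1.2 0.3 0.8] q [0.59 0.28 1.78 0.   1.07 2.23]
shift cm [-0.01  0.    5.21]
```

drive_tool(
  moves=[
    [[0,0,0],[0,0,2],1],
    [[0,0,0],[0,0,1.5],1],
    [[0,0,0],[0,0,0.6],1],
    [[0,0,0],[0,0,0.5],1],
    [[0,0,0],[0,0,0.4],1],
    [[0,0,0],[0,0,0.3],1],
    [[0,0,0],[0,0,0],1],
    [[0,0,0],[0,0,0],1],
    [[0,0,0],[0,0,0],1],
    [[0,0,0],[0,0,0],1],
  ],
)

```text
t: 48.0
tcp_pos: [0.4499, 0.3858, 0.0604]
tool_rot: [3.14, 0.001, -0.07]
force: [-14.2, -11.1, 41.3]
finger_gap: 0.0
finger_force: 20.2
```

Run:
```python
from h import *
c=grab("wrist","w16.npz"); P=world(c).reshape(-1,3); r=np.hypot(P[:,0]-.4503,P[:,1]-.386)
for a,b in((14,17),(20,23)):
    m=(r>a/1e3)&(r<b/1e3)&(P[:,2]<.075)&(P[:,2]>.05); print(np.percentile(P[m,2],[10,50,90]))
```

```text
[0.05707088 0.05882539 0.05970834]
[0.05496078 0.05561636 0.05633641]
```

Fully pressed, as before. Release and retreat.

drive_tool(
  moves=[
    [[0,0,0],[0,0,-2],1],
    [[0,0,0],[0,0,-4],1],
    [[0,0,0],[0,0,-5],1],
    [[0,0,0],[0,0,-5],1],
    [[0,0,0],[0,0,-5],1],
    [[0,0,0],[0,0,-5],1],
    [[0,0,0],[0,0,0],1],
    [[0,0,0],[0,0,0],1],
    [[0,0,0],[0,0,0],1],
  ],
)

```text
t: 48.95
tcp_pos: [0.4485, 0.3848, 0.31]
tool_rot: [3.14, 0.002, -0.071]
force: [-0.5, -1.1, -0.3]
finger_gap: 0.004
finger_force: 0.0
```

Run:
```python
from tray import *
from m import rect
st(); c=grab("wrist","w17.npz"); P=world(c).reshape(-1,3); r=np.hypot(P[:,0]-.4503,P[:,1]-.386)
m=(r<.014)&(P[:,2]>.05)&(P[:,2]<.08); print(m.sum(),np.median(P[m,2]))
s=grab("side","d17.npz"); a=load("d15.npz")
oa,ob=[ortho(x,.02,.3,.76,-.45,.28,.0015).astype(int) for x in(a,s)]
d=abs(oa-ob).max(2)>60; print(d.sum(), [np.round([.76-.0015*i.mean(),.28-.0015*j.mean()],3) for i,j in [np.where(d)] if len(i)])
```

```text
t 48.95 tcp [0.4485 0.3848 0.31  ] rot [ 3.14e+00  2.00e-03 -7.10e-02] gap 0.004 ff 0.0 F [-0.5 -1.1 -0.3] q [ 0.59  0.09  1.61 -0.    1.44  2.23]
284 0.06765432730197107
0 []
```

```bash
python3 -c "
from plant import robot
print(robot.job_done())"
```

```text
the job is handed in; nothing more can be done
None
```

The job is handed in: I took the reference picture, stood the calibration block in its box, laid all four sensors present (two slim, two broad) flat in fitting compartments, then pressed and released the shutter for the batch picture. The last camera check matched this, but the verdict was not shown.

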